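# Lock the lift lever's pivot shaft with a hitch pin

### The arm

A 6-joint arm with a two-finger parallel gripper is mounted at the origin on the work surface. World frame = base frame: x ahead of the robot, y to its left, z up, the work surface at z = 0. Lengths are in mm, angles in rad, forces in N, time in s.
With the tool pointing down it reaches from about 350 to 775 mm from the base axis. Payload 7.3 kg.
Tool frame: the origin (TCP) lies on the front face of the gripper's body, between the roots of the fingers; the fingertips stand 66 mm ahead of it and the grasp point (between the pads) lies 47 mm ahead of it (bot.tip_extent is the distance from the TCP to the fingertips, in mm); z points along the fingers, y is the line along which they close (so a half turn about z gives the same grasp; the last joint's range is limited). The gripper opens to 92 mm and grips with 3 to 60 N. Pads are 19 mm wide; open, the fingers measure 130 mm over their backs; the gripper's body (75 mm by 190 mm) begins 47 mm behind the grasp point.
Start: joints at [-1.275, 0.342, 1.524, -0, 1.275, -0.146], TCP at [224.495, -474.595, 292.241] pointing down, gripper open.
Joint ranges: [-2.53, 2.53], [-0.77, 2.02], [0.04, 2.7], [-1, 4.14], [0.28, 2.66], [-3.11, 3.11]. Speed limits (rad/s): [2.57, 2.57, 3.14, 3.14, 3.14, 3.14].

### API

Orientations are given as [roll, pitch, yaw] about the fixed x, y, z axes, in that order (R = Rz(yaw) Ry(pitch) Rx(roll)).
In Python, from plant import readout, viewer, order, bot gives the robot as it stands.
- The arm moves only by the shell command python3 -m creep 'ROWS'. ROWS is text: rows parted by semicolons, each of 7 numbers parted by spaces: the shift along the world's x, y, z in m, then the turn, a rotation vector about the world's x, y, z in rad, then the opening in per cent of the stroke, from 0 (shut) to 100 (fully open). A call has 1 to 8 rows; each row shifts and turns the commanded pose from where the row before left it; what a row does not reach is not made up. A row lasts 1/12 s, in which the tool goes at most 41.7 mm and 7.16 degrees, less where a joint would pass 70% of its speed; a pose out of reach is approached as far as the arm can. A call is refused whole if a number of a shift passes 0.0417 or a number of a turn 0.125, either way. A call with a gripper value outside its range is refused whole. The fingers move at their own pace and stop on an object; the grip force is fixed at half the most. Time passes only in rows, so rows that do not move let the fingers close. It gives the time, the measured TCP pose, the force, the opening and the grip force at its end, in the units of the state.
- readout.get_obs(): the state, without advancing time (a new reading comes with each control period).
- viewer.capture(name): name is "scene" or "top" or "wrist"; returns the picture (384x512x3 uint8, red, green, blue); there is no depth.
- viewer.camera_info(name): a dict with "fx", "fy", "cx", "cy" (pixels), "origin" and "rotation" of the camera in the world. Camera axes: x right, y up, looking along -z (the intrinsics and any distortion apply to the point x, -y, -z); pixel columns grow to the right and rows downward; lengths in mm; the calibration is good to about 2 mm. A picture is of the moment at which its call begins: read the wrist's pose just before it. camera_info takes no time and is no camera call; for the wrist camera it gives the pose at the moment of the call.
- order.close_job(): hands the job in; it is judged then, once.
The state is a dict: "time": time; "joint_positions": joint angles; "dq": joint speeds; "tau": joint torques, N m; "tool_pos": TCP position; "tcp_rot": TCP orientation; "contact_force": force on the tool from outside, world axes, zero at the start; "moment": the same for the moment, N m; "grip_width": finger opening in mm; "finger_force": force on a finger pad.
Only numpy, scipy, OpenCV 4.12 (cv2) and the standard library are available. Lean on these libraries where they do the work, as an engineer would, in place of code of your own. Each camera call takes 0.05 s, during which the arm holds its last target. There are 200 camera calls.

### The job

On the bottle-lift pedestal, push the hitch pin (the pin with the wire loop in the holder) down through the cross hole near the free end of the square shaft, loop open and pointing out past the shaft end, until its shoulder sits on the shaft. Then swing the sprung loop down over the shaft end until it snaps home, and let go. The shaft has end play: feel for the hole with light pressure, never lean hard on the shaft, and leave the other pins and things where they are.

Things in the scene. Friction and masses are not known exactly. Their poses are not given: they have to be found in the camera images.
- hitch_pin: Steel hitch pin, 115 g, upright in one of the holder's sockets, shoulder on the holder's top. Origin: centre of the shoulder's underside; z up along the pin. Below: round stem 9 mm wide, 40 mm long, tapering to 7 mm over the last 3 mm. Above: round shoulder 20 mm wide, 4 mm thick, then the grip (grip). A wire loop is hinged 8 mm above the origin, along y; open, it sticks out to the pin's -x.
- grip (a point): On the pin's axis, 34 mm above its origin: the place to grip. The grip is an upright square bar 16 x 16 mm, from 4 to 47 mm above the origin, faces square to the pin's x and y, free to take from any of its four sides above 12 mm over the origin.
- loop (a joint): Swing of the loop, rad: 0 = open, level to the pin's -x; 1.57 = closed, down along the stem. Over-centre spring: it holds itself at either end with 0.16 N m (3 N at its far end), easing to nothing at 0.8; past that it snaps on to 1.57 by itself. Bent of 5 mm wire, 33 mm wide inside, wire centre reaching 55 mm from the hinge.
- bow (a point): Middle of the straight cross wire at the loop's far end (22 mm long, wire centre), 55 mm from the hinge: the place to push the loop.
- pedestal: Lift-lever pedestal bolted to the table, bare steel. Origin on the table top, z up; its shaft points level along -x. Behind the shaft's hole (+x) stand a round lever hub from x = 44 mm and a post from x = 57 to 103 mm, both up to 116 mm high, with a lever arm reaching to y = +105 mm. Base plate x = 0 to 150 mm, y = -55 to 55 mm, 10 mm thick.
- shaft_mid (a point): Fixed to the pedestal: 105 mm above its origin, level with the shaft's flat top. The shaft is a square bar 22 x 22 mm, centred on y = 0. Its round vertical through hole, 10.5 mm wide, lies at y = 0 and anywhere from -14 to +14 mm of this point in the pedestal's x (end play, not measured; the shaft then stays put). The free end is 16 mm beyond the hole's centre, to -x.
- holder: Pin holder, black block fixed to the table, 50 (x) x 190 (y) x 50 mm high, origin under its centre. Three 12 mm round through sockets at y = -65, 0 and +65 mm: one holds the hitch pin (loop pointing within 0.3 rad of the holder's -x), the others plain spare pins.
- domed_pin: Spare plain pin in the holder, flat round head 22 mm wide, 12 mm high, no loop; leave alone. Origin under the head.
- bolt_pin: Spare plain pin in the holder, round head 17 mm wide, 22 mm high, no loop; leave alone. Origin under the head.
- amber_bottle: Standing amber glass bottle, 72 mm wide, 220 mm tall; bystander, origin at its foot.
- clear_bottle: Standing green glass bottle, 72 mm wide, 200 mm tall; bystander, origin at its foot.
- wrench: Steel wrench lying on the table; bystander.
- bushing: Brass bushing, 44 mm wide, 20 mm high; bystander, origin at its foot.
- spring_cup: Black ring, 60 mm wide, 25 mm high; bystander, origin at its foot.
- star_knob: Black knob, 44 mm wide, with a steel stud on top, 40 mm high in all; bystander, origin at its foot.
There are look-alikes about, which are no part of the job. What is shaped like the pedestal but red or turquoise is not meant.

How it is judged (in metres and radians):
On the way, in this order (a step that is already met when the one before it is completed fails the run):
1. the hitch pin is through the cross hole, shoulder on the shaft, loop still open (z of hitch_pin in the frame of pedestal between 0.1025 and 0.1075 m and y of hitch_pin in the frame of pedestal between -0.005 and 0.005 m and x of hitch_pin in the frame of pedestal between -0.019 and 0.019 m and angle between hitch_pin's own z axis and vertical below 0.15 rad and angle between the x axis of hitch_pin and the x axis of pedestal, either way round below 0.4 rad and value of joint loop below 0.5 rad), for 0.2 s.
2. the loop has snapped home around the shaft (z of hitch_pin in the frame of pedestal between 0.1025 and 0.1075 m and y of hitch_pin in the frame of pedestal between -0.005 and 0.005 m and x of hitch_pin in the frame of pedestal between -0.019 and 0.019 m and angle between hitch_pin's own z axis and vertical below 0.15 rad and angle between the x axis of hitch_pin and the x axis of pedestal, either way round below 0.4 rad and value of joint loop above 1.4 rad), for 0.2 s.
At the end, for the whole second after the job is handed in: The hitch pin stands in the shaft's cross hole, shoulder within 2.5 mm of the shaft's top, within 5 mm of the pedestal's y = 0 and 19 mm of its x = 0, upright within 0.15 rad, x axis within 0.4 rad of the pedestal's, loop closed (over 1.4 rad), at rest and let go (all of step 2 and linear speed of hitch_pin below 0.02 m/s); the robot touches nothing.
It fails at once if the hitch pin (or its loop) is pressed on the pedestal or its shaft with more than 40 N (contact force between hitch_pin and pedestal above 40 N).
It fails at once if the gripper leans on the pedestal or its shaft with more than 40 N (contact force between the arm and pedestal above 40 N).
It fails at once if another pin or a bystander is moved by more than 30 mm (distance of any of domed_pin, bolt_pin, amber_bottle, clear_bottle, wrench, bushing, spring_cup, star_knob from where it was at the start of the episode above 0.03 m).
It also fails if it takes over 61 s, if anything falls off the work surface, if the arm or the gripper's body presses on something with over 40 N, if the wrist force passes 120 N, or if a joint passes its speed limit or range.

## Working session

There is one attempt and no reset: what is moved stays moved. The work goes in short steps, Python scripts to look and compute and a shell command to move; the robot and the scene stay as the last step left them, time stands still between calls to the robot, and variables do not carry over. Pictures are saved under pics/ and viewed, at most 10 in all, crops included, and the job is handed in when it is done.

```bash
mkdir -p pics; ls
python3 - <<'E'
from plant import readout, viewer, order, bot
import cv2, numpy as np
o=readout.get_obs(); print(o)
a=[viewer.capture(n) for n in("scene","top")]
for n,i in zip(("scene","top"),a):
    cv2.imwrite(f"pics/{n}0.png",i[:,:,::-1]); print(n,viewer.camera_info(n))
t=cv2.resize(a[1],(800,600),interpolation=cv2.INTER_CUBIC); cv2.imwrite("pics/top0b.png",t[:,:,::-1])
t=cv2.resize(a[0],(800,600),interpolation=cv2.INTER_CUBIC); cv2.imwrite("pics/scene0b.png",t[:,:,::-1])
print(viewer.camera_info("wrist"))
E
```

```text
pics
{'time': 0.0, 'joint_positions': array([-1.27502002e+00,  3.42752086e-01,  1.52502157e+00, -3.97820457e-05,
        1.27541205e+00, -1.45971021e-01]), 'dq': array([-0.00032705,  0.00065271,  0.00038455, -0.00046668, -0.00065173,
        0.00062643]), 'tau': array([ 6.16506495e-04, -4.31245852e+01, -2.44224644e+01,  7.17214379e-02,
        5.58446324e-02, -1.31451679e-04]), 'tool_pos': array([ 224.38102228, -474.28964632,  291.5280625 ]), 'tcp_rot': array([-3.14001101e+00, -1.94078561e-04,  4.41758784e-01]), 'contact_force': array([ 0.86699328,  0.37645812, -0.62516908]), 'moment': array([ 0.03092344,  0.04775859, -0.06364451]), 'finger_force': 0.0, 'grip_width': 91.49751489161002}
scene {'fx': 414.2182376216329, 'fy': 414.2182376216329, 'cx': 256.2886935914574, 'cy': 191.5848715625586, 'origin': array([1012.41282595,  572.86761828, 1020.33209374]), 'rotation': array([ 0.66434414, -0.01089853,  2.49383873])}
top {'fx': 401.5117533967318, 'fy': 401.5117533967318, 'cx': 250.620583701246, 'cy': 186.44134782076108, 'origin': array([ 429.77288718,   11.94744396, 1427.53924083]), 'rotation': array([ 0.09769467, -0.00730476, -1.57388817])}
{'fx': 331.3910716762748, 'fy': 331.3910716762748, 'cx': 259.01257600002003, 'cy': 194.59724043189996, 'origin': array([ 291.90950837, -443.58830506,  383.47735978]), 'rotation': array([-0.27223386,  0.00172257, -1.12886712])}
```

View pics/top0b.png

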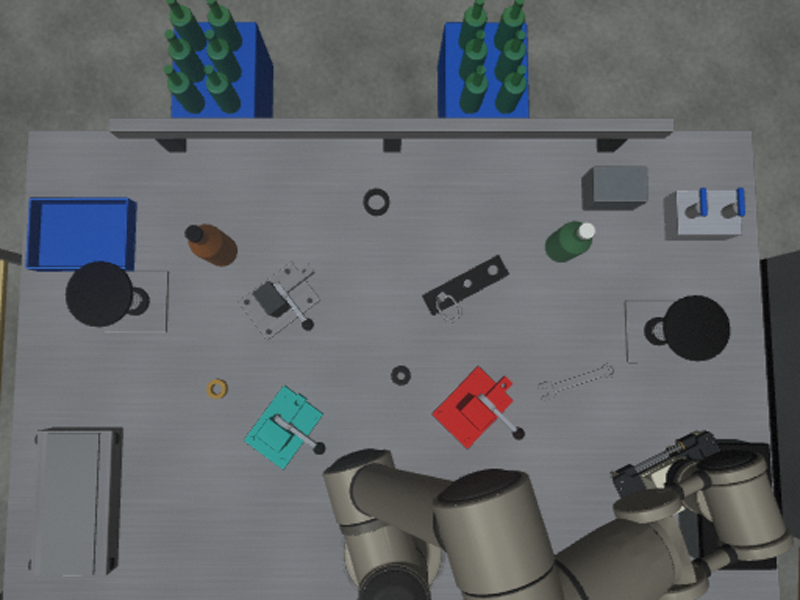

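View pics/scene0b.png

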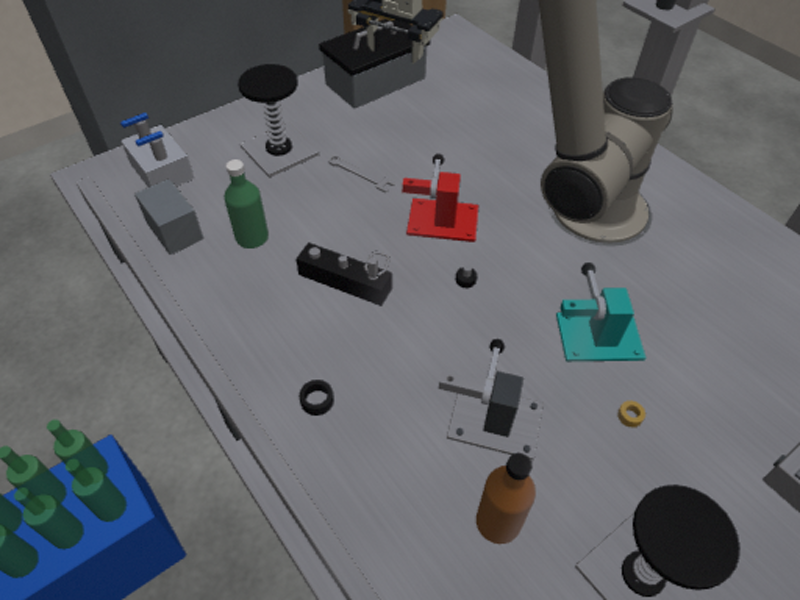

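The grey pedestal is at top (280,300), with the red one at (472,407) and the turquoise one at (285,427) as look-alikes. The task rules out red and turquoise, so the bare-steel grey one is meant. The black holder runs from (427,300) to (503,265). The pin with the wire loop is in its near-left socket, at (447,300). I'll confirm both in one enlarged crop.

```bash
cat > h.py <<'E'
from plant import readout, viewer, order, bot
import cv2, numpy as np
from scipy.spatial.transform import Rotation as R
def cam(n): 
    c=viewer.camera_info(n); return c, R.from_euler('xyz',c['rotation']).as_matrix()
def toplane(c,M,u,v,z):
    d=M@np.array([(u-c['cx'])/c['fx'],-(v-c['cy'])/c['fy'],-1.]); o=c['origin']
    return o+d*(z-o[2])/d[2]
def proj(c,M,p):
    q=M.T@(np.asarray(p,float)-c['origin']); return np.array([c['cx']+c['fx']*q[0]/-q[2], c['cy']-c['fy']*q[1]/-q[2]])
def tri(cs,uvs):
    A=[];b=[]
    for (c,M),(u,v) in zip(cs,uvs):
        d=M@np.array([(u-c['cx'])/c['fx'],-(v-c['cy'])/c['fy'],-1.]); d/=np.linalg.norm(d)
        P=np.eye(3)-np.outer(d,d); A.append(P); b.append(P@c['origin'])
    return np.linalg.lstsq(np.vstack(A),np.hstack(b),rcond=None)[0]
E
python3 - <<'E'
from h import *
t=cv2.imread("pics/top0.png"); s=cv2.imread("pics/scene0.png")
def cr(i,x,y,w,h): return cv2.resize(i[y:y+h,x:x+w],(400,300),interpolation=cv2.INTER_CUBIC)
a=np.vstack([np.hstack([cr(t,145,160,68,51),cr(t,262,155,68,51)]),np.hstack([cr(s,270,210,92,69),cr(s,185,145,76,57)])])
cv2.imwrite("pics/crop1.png",a)
E
```

```text
(no output)
```

View pics/crop1.png

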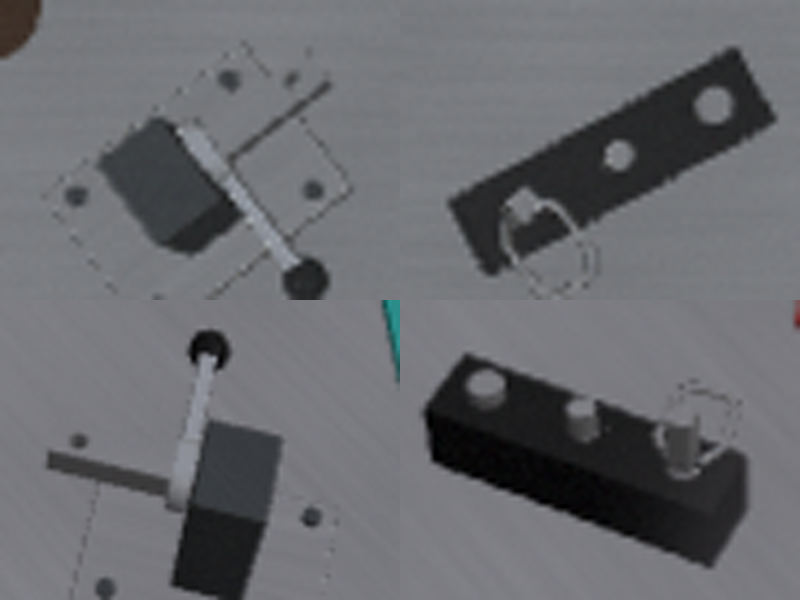

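Crop: the left panels show the bare-steel grey pedestal. Its shaft has the table's colour, with the cross hole at top px (194.3,173.3) and scene px (288.2,242.2). The right panels show the holder with the loop pin, grip at top px (282.9,189.5) and loop pointing to the lower right. The other two pins have plain heads.

Run:
```python
from h import *
t=cam("top"); s=cam("scene")
T=lambda x,y,ox,oy,k:(ox+x/k,oy+y/k)
k=400/68
hole=(T(290,78,145,160,k),T(79,140,270,210,400/92))
print("hole tri",tri([t,s],hole),toplane(*t,*hole[0],105),toplane(*s,*hole[1],105))
g=(T(523,205,262,155,k).__iter__(),)
g=(T(123,203,262,155,k),T(285,125,185,145,400/76))
print("grip tri",tri([t,s],g),toplane(*t,*g[0],97),toplane(*s,*g[1],97))
b=[toplane(*t,*T(x,y,145,160,k),10)[:2] for x,y in((229,80),(78,195),(313,190),(158,297))]
print("bolts",b)
for i,j in((0,1),(2,3),(2,0),(3,1)):
    d=b[j]-b[i];print(i,j,np.hypot(*d),np.degrees(np.arctan2(d[1],d[0])))
h=[toplane(*t,*T(x,y,262,155,k),z)[:2] for x,y,z in((80,272,50),(378,118,50),(48,203,50),(335,48,50))]
print("holder",h); 
for i,j in((0,1),(2,3)):
    d=h[j]-h[i];print(np.hypot(*d),np.degrees(np.arctan2(d[1],d[0])))
for x,y in((218,156),(314,105)): print(toplane(*t,*T(x,y,262,155,k),65)[:2])
c,M=cam("wrist");o=readout.get_obs();Rt=R.from_euler('xyz',o['tcp_rot']).as_matrix()
print("cam in tool",Rt.T@(c['origin']-o['tool_pos']));print(Rt.T@M)
```

```text
hole tri [604.61701206 187.90067349 104.10445193] [603.73954935 188.57125943 105.        ] [605.77763704 187.49053708 105.        ]
grip tri [ 550.54154638 -106.56361623   83.32214937] [ 549.62674585 -105.64590271   97.        ] [557.00170884 -96.32531645  97.        ]
bolts [array([615.09617096, 238.06674203]), array([545.61444133, 327.8089403 ]), array([548.27954009, 186.71621337]), array([484.23203459, 278.80950935])]
0 1 113.49613607713442 127.74836166800021
2 3 112.17512257565716 124.81719508981749
2 0 84.2694425915109 37.54332788477573
3 1 78.54135274039805 38.59914449582807
holder [array([513.44882155, -84.22022873]), array([ 603.71931877, -260.51114017]), array([553.96739892, -65.83551076]), array([ 645.39663286, -235.99341277])]
198.05869868428528 -62.88509431717903
193.16577449749965 -61.749975134758614
[ 579.78644922 -163.99246956]
[ 609.53307692 -220.38843848]
cam in tool [ 74.1662455    0.95101077 -91.82506836]
[[ 9.27079817e-05  9.63127300e-01  2.69046083e-01]
 [ 9.99999901e-01 -2.06079508e-04  3.93140187e-04]
 [ 4.34088932e-04  2.69046020e-01 -9.63127225e-01]]
```

```bash
python3 -m creep '0.027 0.0308 0 0 0 0 60;0.027 0.0308 0 0 0 0 60;0.027 0.0308 0 0 0 0 60;0.027 0.0308 0 0 0 0 60;0.027 0.0308 0 0 0 0 60;0.027 0.0308 0 0 0 0 60;0.027 0.0308 0 0 0 0 60;0.027 0.0308 0 0 0 0 60'; python3 -m creep '0.027 0.0308 0 0 0 0.038 60;0.027 0.0308 -0.012 0 0 0 60;0.027 0.0308 -0.015 0 0 0 60;0.027 0.0308 -0.015 0 0 0 60;0 0 -0.015 0 0 0 60;0 0 0 0 0 0 60;0 0 0 0 0 0 60'
python3 - <<'E'
from h import *
o=readout.get_obs();c,M=cam("wrist");i=viewer.capture("wrist");print(o['tool_pos'],o['tcp_rot'],o['joint_positions'])
cv2.imwrite("pics/w1.png",i[:,:,::-1]);np.save("w1.npy",np.r_[o['tool_pos'],o['tcp_rot'],c['origin'],c['rotation']])
cv2.imwrite("pics/w1b.png",cv2.resize(i,(800,600),interpolation=cv2.INTER_CUBIC)[:,:,::-1])
print(proj(c,M,(549.5,-105,97)))
E
```

```text
time: 0.77
tool_pos: [441.3, -226.3, 292.1]
tcp_rot: [-3.141, 0.0, 0.442]
contact_force: [0.6, -1.3, -0.0]
grip_width: 55.2
finger_force: 0.0
time: 1.35
tool_pos: [544.9, -108.2, 236.0]
tcp_rot: [-3.14, 0.002, 0.481]
contact_force: [-0.4, -0.6, -0.7]
grip_width: 55.1
finger_force: 0.0
[ 544.90307092 -108.18939273  235.99533733] [-3.13983485e+00  2.25551438e-03  4.80735894e-01] [-3.33760769e-01  4.48255538e-01  1.52212422e+00 -4.70930793e-04
  1.17403933e+00  7.56484241e-01]
[257.0994418  199.59496967]
```

View pics/w1b.png

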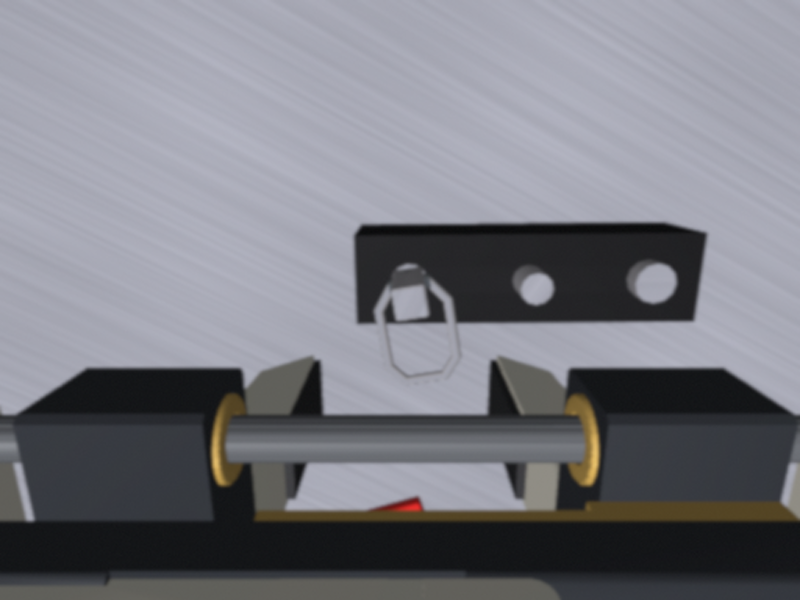

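Wrist picture: the grip's top face is near (410,305) of 800x600, and the loop's bow is near (425,375), at the lower edge of the loop. The two spare pins stand to the right, at (535,285) and (655,282). The square grip is turned slightly against the gripper.

Run:
```python
from h import *
d=np.load("w1.npy");c=dict(viewer.camera_info("wrist"));c['origin']=d[6:9];M=R.from_euler('xyz',d[9:]).as_matrix()
k=1.5625
W=lambda x,y,z: toplane(c,M,x/k,y/k,z)
g=W(410,305,97);b=W(427,376,58)
print(g,b,np.hypot(*(b-g)[:2]),np.degrees(np.arctan2(*(g-b)[1::-1])))
for a,e in (((397,321),(428,318)),((392,290),(397,321)),((424,290),(428,318))):
    v=W(*e,97)-W(*a,97); print(np.degrees(np.arctan2(v[1],v[0])),np.hypot(*v[:2]))
for x,y,z in((358,235,50),(705,235,50),(695,320,50),(358,322,50)): print(W(x,y,z))
# edge refine on saved image
i=cv2.imread("pics/w1.png"); cv2.imwrite("pics/w1c.png",cv2.resize(i[155:255,215:345],(780,600),interpolation=cv2.INTER_CUBIC))
```

```text
[ 554.21940948 -106.8689045    97.        ] [ 512.20183124 -140.08452212   58.        ] 53.56075180955114 38.32697643622602
-56.619349919635155 14.53551106048822
-143.9314587042758 15.094932821732785
-143.99491630443228 13.607598068129787
[564.23905696 -70.4736789   50.        ]
[ 650.36465195 -235.44621001   50.        ]
[ 608.8932059  -259.22440237   50.        ]
[520.2239916  -92.08149546  50.        ]
```

View pics/w1c.png

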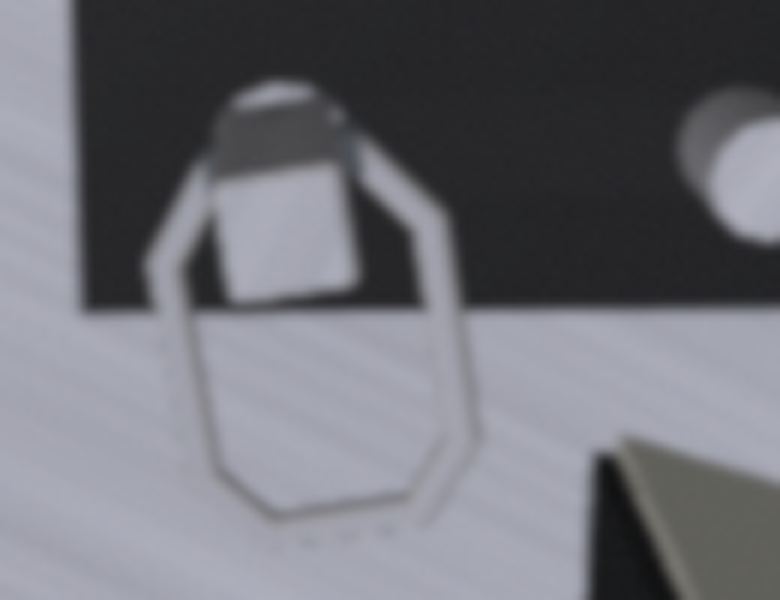

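Crop (6x, offset 215,155): the grip's top corners are at (213,180), (340,160), (360,283) and (232,303), and the bow's middle is near (345,506).

Run:
```python
from h import *
d=np.load("w1.npy");c=dict(viewer.camera_info("wrist"));c['origin']=d[6:9];M=R.from_euler('xyz',d[9:]).as_matrix()
W=lambda x,y,z: toplane(c,M,215+x/6-.4,155+y/6-.4,z)
q=[W(x,y,97) for x,y in((213,180),(340,160),(360,283),(232,303))]
print(np.mean(q,0))
for a,b in((0,1),(3,2),(0,3),(1,2)):
    v=q[b]-q[a];print(np.degrees(np.arctan2(v[1],v[0])),np.hypot(*v[:2]))
for a,b in(((185,265),(215,470)),((440,225),(478,440)),((280,517),(410,495))):
    v=W(*b,58)-W(*a,58);print("loop",np.degrees(np.arctan2(v[1],v[0])),np.hypot(*v[:2]))
t,Mt=cam("top")
print("top check",toplane(t,Mt,282.9,189.5,97))
```

```text
[ 555.46771597 -106.13714494   97.        ]
-53.21631045777887 15.349838048870136
-53.11703138131155 15.739365281009592
-144.33121704183668 15.563657784346029
-142.89661746720807 15.533680814139977
loop -145.08538983736278 31.38792486619806
loop -141.4639678432787 32.91283993007835
loop -52.02306758733774 19.311660664479117
top check [ 549.66025324 -105.61295529   97.        ]
```

```bash
python3 -m creep '0.0043 0.001 -0.01 0 0 0.079 60;0.0043 0.001 -0.015 0 0 0.079 60;0 0 -0.015 0 0 0 60;0 0 -0.011 0 0 0 60;0 0 0 0 0 0 60;0 0 0 0 0 0 60'
cat >> h.py <<'E'
def grip(name,zt):
    o=readout.get_obs();c,M=cam("wrist");i=viewer.capture("wrist");cv2.imwrite(f"pics/{name}.png",i[:,:,::-1])
    return o,c,M,i
E
python3 - <<'E'
from h import *
o,c,M,i=grip("w2",97)
print(o['tool_pos'],o['tcp_rot'])
p=proj(c,M,(554,-106,97)); print("pred",p)
px=16*c['fx']/abs((M.T@(np.array([554,-106,97])-c['origin']))[2]); print("size px",px)
g=cv2.cvtColor(i,cv2.COLOR_RGB2GRAY)
for th in(120,140):
    m=cv2.morphologyEx((g>th).astype(np.uint8),cv2.MORPH_OPEN,np.ones((13,13),np.uint8))
    n,l,st,ce=cv2.connectedComponentsWithStats(m)
    for j in range(1,n):
        if st[j,4]<4000 and np.hypot(*(ce[j]-p))<60:
            r=cv2.minAreaRect(np.argwhere(l==j)[:,::-1].astype(np.float32)); print(th,st[j],ce[j],r,toplane(c,M,*ce[j],97))
x,y=map(int,p)
cv2.imwrite("pics/w2c.png",cv2.resize(i[max(0,y-80):y+100,x-120:x+120],(800,600),interpolation=cv2.INTER_CUBIC)[:,:,::-1]);print(x,y)
E
```

```text
time: 1.9
tool_pos: [553.8, -107.7, 186.8]
tcp_rot: [3.141, -0.0, 0.636]
contact_force: [0.3, 0.6, -0.5]
grip_width: 55.3
finger_force: 0.0
[ 553.81550688 -107.67901438  186.76309386] [ 3.14093531e+00 -2.39387147e-04  6.35895845e-01]
pred [254.73263497 230.88663536]
size px 27.259036396377805
120 [ 206  217  106   48 3335] [254.32353823 247.03838081] ((258.5, 240.5), (47.0, 105.0), 90.0) [ 545.5503225  -111.89186826   97.        ]
140 [ 234  218   52   47 1841] [257.85442694 244.83378599] ((259.5, 241.0), (46.0, 51.0), 90.0) [ 547.94395314 -112.73901744   97.        ]
140 [207 234  26  31 799] [219.57822278 248.92490613] ((219.5, 249.0), (30.0, 25.0), 90.0) [532.26114487 -95.94507285  97.        ]
140 [287 245  25  20 490] [298.8244898 254.5122449] ((299.0, 254.5), (19.0, 24.0), 90.0) [ 557.4632922  -136.22357843   97.        ]
254 230
```

View pics/w2c.png

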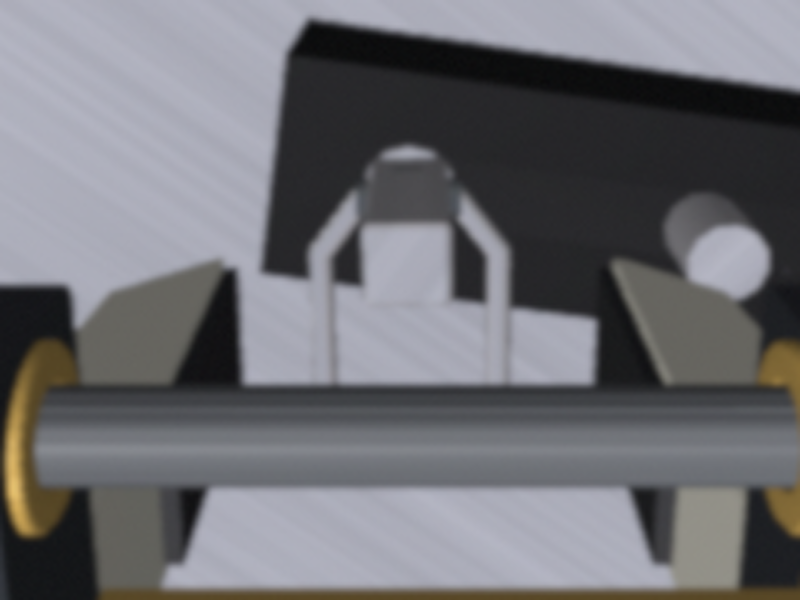

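The picture shows the grip's top face square to the gripper, centred at (407,263) of the crop, between the fingers. The loop points towards the camera's lower side and the fingers clear the spare pin. I'll descend and close.

```bash
python3 -m creep '0.0007 0.0014 -0.015 0 0 0 60;0 0 -0.015 0 0 0 60;0 0 -0.012 0 0 0 60;0 0 -0.01 0 0 0 60;0 0 0 0 0 0 60;0 0 0 0 0 0 60;0 0 0 0 0 0 60'; python3 -m creep '0 0 0 0 0 0 0;0 0 0 0 0 0 0;0 0 0 0 0 0 0;0 0 0 0 0 0 0;0 0 0 0 0 0 0;0 0 0 0 0 0 0;0 0 0 0 0 0 0;0 0 0 0 0 0 0'
```

```text
time: 2.53
tool_pos: [555.3, -105.4, 135.0]
tcp_rot: [3.14, -0.001, 0.638]
contact_force: [0.2, 0.6, 1.0]
grip_width: 55.0
finger_force: 0.0
time: 3.2
tool_pos: [554.7, -105.1, 133.9]
tcp_rot: [3.141, 0.0, 0.638]
contact_force: [-0.3, 0.3, -0.3]
grip_width: 16.0
finger_force: 30.0
```

```bash
python3 -m creep '0 0 0.01 0 0 0 0;0 0 0.015 0 0 0 0;0 0 0.02 0 0 0 0;0 0 0.02 0 0 0 0;0 0 0.02 0 0 0 0;0 0 0.02 0 0 0 0;0 0 0.02 0 0 0 0;0 0 0.01 0 0 0 0'; python3 -m creep '0.004 0.0225 0 0 0 0.122 0;0.004 0.0225 0 0 0 0.122 0;0.004 0.0225 0 0 0 0.122 0;0.004 0.0225 0 0 0 0.122 0;0.004 0.0225 0 0 0 0.122 0;0.004 0.0225 0 0 0 0.122 0;0.004 0.0225 0 0 0 0.122 0'; python3 -m creep '0.004 0.0225 0 0 0 0.122 0;0.004 0.0225 0 0 0 0.122 0;0.004 0.0225 0 0 0 0.122 0;0.004 0.0225 0 0 0 0.122 0;0.004 0.0225 0 0 0 0.122 0;0.004 0.0225 0 0 0 0.122 0;0 0 0 0 0 0 0;0 0 0 0 0 0 0'
python3 - <<'E'
from h import *
o,c,M,i=grip("w3",0)
print(o['tool_pos'],o['tcp_rot'],o['joint_positions'])
np.save("w3.npy",np.r_[o['tool_pos'],o['tcp_rot'],c['origin'],c['rotation']])
for p in((604.6,187.9,105),(609.6,188.4,105)): print(proj(c,M,p))
cv2.imwrite("pics/w3b.png",cv2.resize(i[:300,56:456],(800,600),interpolation=cv2.INTER_CUBIC)[:,:,::-1])
E
```

```text
time: 3.87
tool_pos: [555.3, -105.2, 272.0]
tcp_rot: [3.138, -0.002, 0.638]
contact_force: [-0.2, 0.8, -1.0]
grip_width: 15.5
finger_force: 30.0
time: 4.45
tool_pos: [582.6, 53.6, 268.7]
tcp_rot: [-3.141, 0.0, 1.498]
contact_force: [0.1, -0.4, -1.7]
grip_width: 15.5
finger_force: 30.0
time: 5.12
tool_pos: [606.4, 188.4, 268.3]
tcp_rot: [-3.141, -0.0, 2.225]
contact_force: [0.3, -0.2, -0.5]
grip_width: 15.9
finger_force: 30.0
[606.38164632 188.41181906 268.29976961] [-3.14056484e+00 -3.36367107e-04  2.22461067e+00] [ 1.80714204e-01  5.64593414e-01  1.23020544e+00 -1.73187377e-04
  1.34786199e+00 -4.73061928e-01]
[255.14327612 193.74089567]
[260.48788255 196.92396172]
```

View pics/w3b.png

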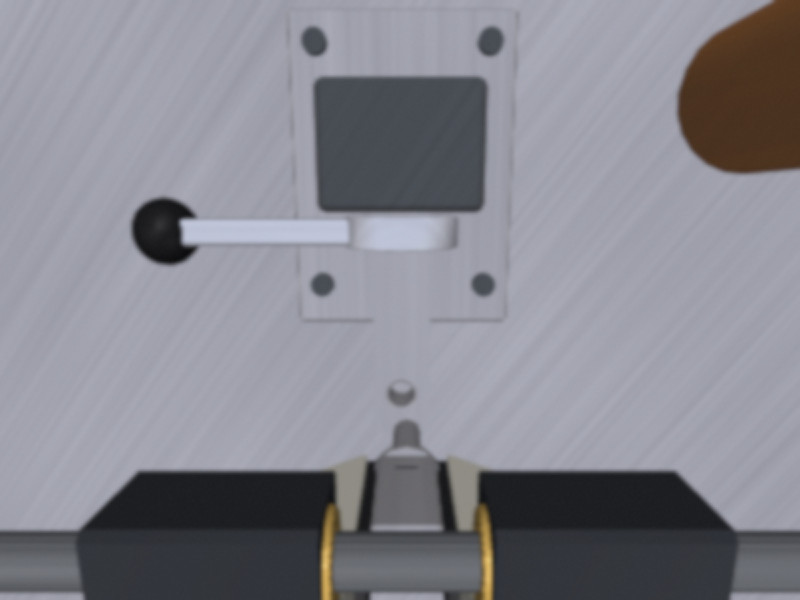

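Wrist picture (2x, offset 56,0): the shaft runs straight down the image, so the yaw is aligned. The cross hole is centred at (401,393). The pin's stem tip shows just below it at (405,421), and the post, hub and lever are above.

Run:
```python
from h import *
d=np.load("w3.npy");c=dict(viewer.camera_info("wrist"));c['origin']=d[6:9];M=R.from_euler('xyz',d[9:]).as_matrix()
W=lambda x,y,z: toplane(c,M,56+x/2-.25,y/2-.25,z)
Rt=R.from_euler('xyz',d[3:6]).as_matrix();T=lambda p:Rt.T@(p-d[:3])
h=W(401,393,105);print("hole",h,"tool",T(h))
for p in((405,421,144.4),(405,421,147.4)): w=W(*p);print("tip far edge",w,T(w))
print("shoulder far edge",T(W(407,447,188.4)))
# base/post axis: midlines
for x,y,z in((402.5,41,10),(403,284,10),(401,78,116),(401,210,116),(402,215,116)): w=W(x,y,z);print(w,T(w))
a=W(402.5,41,10)-W(403,284,10);print("ped yaw",np.arctan2(a[1],a[0]))
for q in(((314,41),(322,284)),((490,41),(483,284))):
    a=W(*q[0],10)-W(*q[1],10);print(np.arctan2(a[1],a[0]),np.hypot(*a[:2]))
```

```text
hole [606.56559919 186.78098843 105.        ] tool [ -1.46131596  -0.67804333 163.30007047]
tip far edge [607.16777222 188.80622138 144.4       ] [ -0.20674755   0.99123117 123.89875372]
tip far edge [606.57116547 189.59922486 147.4       ] [  0.78659085   0.99689916 120.89908026]
shoulder far edge [ 6.8199537   1.62180787 79.90044342]
[516.72464591 304.39729281  10.        ] [146.50990332  -0.3569541  258.34956868]
[587.05497625 212.74943554  10.        ] [ 30.9864143   -0.27283903 258.3106239 ]
[537.58522455 277.36317247 116.        ] [112.39890609  -0.35007354 152.3380258 ]
[563.71036737 243.11547267 116.        ] [ 69.32432869  -0.44282914 152.32363225]
[565.03592343 241.96519644 116.        ] [ 6.76050467e+01 -9.02630996e-02  1.52322692e+02]
ped yaw 2.225339133059974
2.223527413712574 115.53093013244595
2.226744934946314 115.51648264155472
```

```bash
python3 -m creep '-0.0021 0.0006 -0.006 0 0 0 0;0 0 -0.01 0 0 0 0;0 0 -0.008 0 0 0 0;0 0 -0.003 0 0 0 0;0 0 0 0 0 0 0;0 0 0 0 0 0 0;0 0 0 0 0 0 0'
python3 - <<'E'
from h import *
o,c,M,i=grip("w4",0)
print(o['tool_pos'],o['tcp_rot'],o['contact_force'])
np.save("w4.npy",np.r_[o['tool_pos'],o['tcp_rot'],c['origin'],c['rotation']])
p=proj(c,M,(604.5,187.4,105));x,y=map(int,p);print(p,x,y)
cv2.imwrite("pics/w4b.png",cv2.resize(i[y-40:y+50,x-60:x+60],(800,600),interpolation=cv2.INTER_CUBIC)[:,:,::-1])
E
```

```text
time: 5.75
tool_pos: [604.9, 187.9, 242.2]
tcp_rot: [3.141, 0.0, 2.223]
contact_force: [-1.3, -0.3, -1.2]
grip_width: 15.9
finger_force: 30.0
[604.85240183 187.893116   242.16683875] [3.14096210e+00 3.20140987e-04 2.22347211e+00] [-1.28836567 -0.27602432 -1.15403497]
[255.97773619 204.41165555] 255 204
```

View pics/w4b.png

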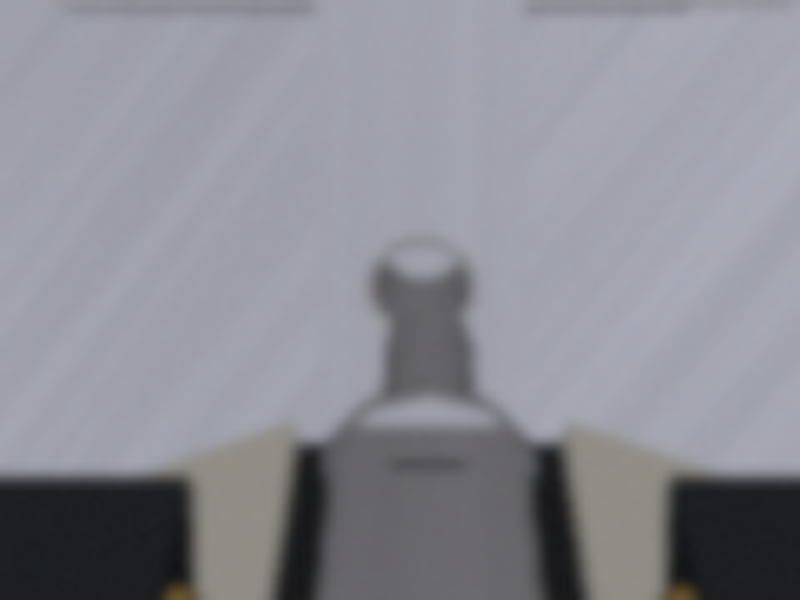

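The crop (6.67x, offset 195,164) shows the hole centred near u=420 (edges 368 to 472, top edge 238). The stem is in front of it, centred at u≈429, so the pin is about 0.9 mm off in y. I'll compute the remaining x offset.

Run:
```python
from h import *
d=np.load("w4.npy");c=dict(viewer.camera_info("wrist"));c['origin']=d[6:9];M=R.from_euler('xyz',d[9:]).as_matrix()
k=20/3
W=lambda x,y,z: toplane(c,M,195+x/k-.43,164+y/k-.43,z)
Rt=R.from_euler('xyz',d[3:6]).as_matrix();T=lambda p:Rt.T@(p-d[:3])
z=d[2]
for n,p in dict(holeL=(368,288,105),holeR=(472,288,105),holetop=(420,238,105),sh_far=(428,396,z-79.9),shL=(332,432,z-79.9),shR=(528,432,z-79.9),stL=(388,370,z-100),stR=(474,370,z-100),gripL=(322,440,z-42),gripR=(540,440,z-42)).items(): print(n,T(W(*p)))
```

```text
holeL [ -1.92289077  -5.17017395 137.16422857]
holeR [ -1.92562257   6.13871812 137.17136031]
holetop [  3.74398215   0.49013079 137.1659835 ]
sh_far [ 7.00530392  1.3678941  79.89863982]
shL [ 3.82604894 -6.60714618 79.89462894]
shR [ 3.82079834  9.67554733 79.90489774]
stL [ 2.03309694 -2.31926817 99.9979117 ]
stR [  2.03082274   5.59753031 100.0029044 ]
gripL [18.15276194 -5.49147226 41.99073639]
gripR [18.14814151  8.63615216 41.9996461 ]
```

```bash
python3 -m creep '-0.0015 0.0004 -0.003 0 0 0 0;0 0 -0.004 0 0 0 0;0 0 -0.003 0 0 0 0;0 0 0 0 0 0 0;0 0 0 0 0 0 0;0 0 0 0 0 0 0'; python3 -m creep '0 0 -0.001 0 0 0 0;0 0 -0.001 0 0 0 0;0 0 -0.001 0 0 0 0;0 0 -0.001 0 0 0 0;0 0 0 0 0 0 0;0 0 0 0 0 0 0'
```

```text
time: 6.3
tool_pos: [603.2, 188.5, 231.9]
tcp_rot: [3.141, 0.0, 2.224]
contact_force: [-0.3, 0.1, -1.9]
grip_width: 15.8
finger_force: 30.0
time: 6.8
tool_pos: [603.1, 188.4, 227.8]
tcp_rot: [3.142, -0.0, 2.224]
contact_force: [-1.1, -0.9, -0.8]
grip_width: 15.9
finger_force: 30.0
```

Tip now near z=104. I'll go on in small steps.

```bash
python3 -m creep '0 0 -0.001 0 0 0 0;0 0 -0.001 0 0 0 0;0 0 0 0 0 0 0;0 0 0 0 0 0 0'; python3 -m creep '0 0 -0.001 0 0 0 0;0 0 -0.001 0 0 0 0;0 0 0 0 0 0 0;0 0 0 0 0 0 0'
```

```text
time: 7.13
tool_pos: [603.1, 188.4, 225.8]
tcp_rot: [-3.142, 0.0, 2.224]
contact_force: [0.4, -0.3, -1.0]
grip_width: 15.6
finger_force: 30.0
time: 7.47
tool_pos: [603.1, 188.4, 223.7]
tcp_rot: [-3.142, -0.0, 2.224]
contact_force: [0.3, -0.1, -0.5]
grip_width: 15.8
finger_force: 30.0
```

```bash
python3 -m creep '0 0 -0.001 0 0 0 0;0 0 -0.001 0 0 0 0;0 0 0 0 0 0 0;0 0 0 0 0 0 0'
```

```text
time: 7.8
tool_pos: [603.1, 188.4, 221.8]
tcp_rot: [3.142, 0.0, 2.224]
contact_force: [-1.4, -0.0, -1.5]
grip_width: 15.9
finger_force: 30.0
```

```bash
python3 -m creep '0 0 -0.002 0 0 0 0;0 0 -0.002 0 0 0 0;0 0 -0.002 0 0 0 0;0 0 0 0 0 0 0;0 0 0 0 0 0 0'; python3 -m creep '0 0 -0.002 0 0 0 0;0 0 -0.002 0 0 0 0;0 0 -0.002 0 0 0 0;0 0 -0.002 0 0 0 0;0 0 0 0 0 0 0;0 0 0 0 0 0 0'
```

```text
time: 8.22
tool_pos: [603.1, 188.4, 215.7]
tcp_rot: [-3.141, -0.0, 2.224]
contact_force: [-0.7, 0.2, -1.6]
grip_width: 15.7
finger_force: 30.0
time: 8.72
tool_pos: [603.1, 188.4, 207.7]
tcp_rot: [-3.141, -0.0, 2.224]
contact_force: [-0.4, 0.6, -2.0]
grip_width: 15.9
finger_force: 30.0
```

```bash
python3 -m creep '0 0 -0.002 0 0 0 0;0 0 -0.002 0 0 0 0;0 0 -0.002 0 0 0 0;0 0 -0.002 0 0 0 0;0 0 0 0 0 0 0;0 0 0 0 0 0 0'; python3 -m creep '0 0 -0.002 0 0 0 0;0 0 -0.002 0 0 0 0;0 0 -0.002 0 0 0 0;0 0 -0.001 0 0 0 0;0 0 0 0 0 0 0;0 0 0 0 0 0 0'
```

```text
time: 9.22
tool_pos: [603.1, 188.4, 199.7]
tcp_rot: [-3.141, -0.0, 2.224]
contact_force: [0.1, -0.1, -1.4]
grip_width: 16.0
finger_force: 30.0
time: 9.72
tool_pos: [603.1, 188.4, 192.8]
tcp_rot: [-3.141, -0.0, 2.224]
contact_force: [-0.8, -0.3, -1.2]
grip_width: 16.0
finger_force: 30.0
```

```bash
python3 -m creep '0 0 -0.001 0 0 0 0;0 0 -0.001 0 0 0 0;0 0 0 0 0 0 0;0 0 0 0 0 0 0'
```

```text
time: 10.05
tool_pos: [603.1, 188.4, 190.8]
tcp_rot: [-3.142, -0.0, 2.224]
contact_force: [0.2, 0.0, -0.6]
grip_width: 15.6
finger_force: 30.0
```

```bash
python3 -m creep '0 0 -0.0007 0 0 0 0;0 0 -0.0007 0 0 0 0;0 0 0 0 0 0 0;0 0 0 0 0 0 0'; python3 -m creep '0 0 -0.0005 0 0 0 0;0 0 0 0 0 0 0;0 0 0 0 0 0 0';  python3 -m creep '0 0 -0.0005 0 0 0 0;0 0 0 0 0 0 0;0 0 0 0 0 0 0'
```

```text
time: 10.38
tool_pos: [603.1, 188.4, 189.4]
tcp_rot: [-3.142, -0.0, 2.224]
contact_force: [0.1, 0.1, -2.0]
grip_width: 15.7
finger_force: 30.0
time: 10.63
tool_pos: [603.1, 188.4, 189.0]
tcp_rot: [3.142, -0.0, 2.224]
contact_force: [0.6, 0.7, 0.0]
grip_width: 15.7
finger_force: 30.0
time: 10.88
tool_pos: [603.1, 188.4, 188.8]
tcp_rot: [3.141, 0.0, 2.224]
contact_force: [-1.6, 0.4, 2.3]
grip_width: 15.7
finger_force: 30.0
```

The shoulder touched at TCP z≈188.8, as predicted from the grasp height. I'll let go, rise and check.

```bash
python3 -m creep '0 0 0 0 0 0 40;0 0 0 0 0 0 40;0 0 0 0 0 0 40;0 0 0 0 0 0 40;0 0 0 0 0 0 40;0 0 0 0 0 0 40'; python3 -m creep '0 0 0.01 0 0 0 40;0 0 0.02 0 0 0 40;0 0 0.02 0 0 0 40;0 0 0.02 0 0 0 40;0 0 0.01 0 0 0 40;0 0 0 0 0 0 40;0 0 0 0 0 0 40'
python3 - <<'E'
from h import *
o,c,M,i=grip("w5",0)
print(o['tool_pos'],o['tcp_rot'],o['contact_force'])
np.save("w5.npy",np.r_[o['tool_pos'],o['tcp_rot'],c['origin'],c['rotation']])
cv2.imwrite("pics/w5b.png",cv2.resize(i[100:310,116:396],(800,600),interpolation=cv2.INTER_CUBIC)[:,:,::-1])
E
```

```text
time: 11.38
tool_pos: [603.1, 188.4, 188.4]
tcp_rot: [3.142, -0.0, 2.224]
contact_force: [0.8, -0.3, -0.9]
grip_width: 36.2
finger_force: 0.0
time: 11.97
tool_pos: [603.1, 188.4, 268.7]
tcp_rot: [3.141, 0.0, 2.224]
contact_force: [0.8, -0.4, -0.4]
grip_width: 36.8
finger_force: 0.0
[603.11456034 188.39809856 268.66610796] [3.14084316e+00 3.53046655e-04 2.22382773e+00] [ 0.79453194 -0.41452064 -0.43538917]
```

View pics/w5b.png

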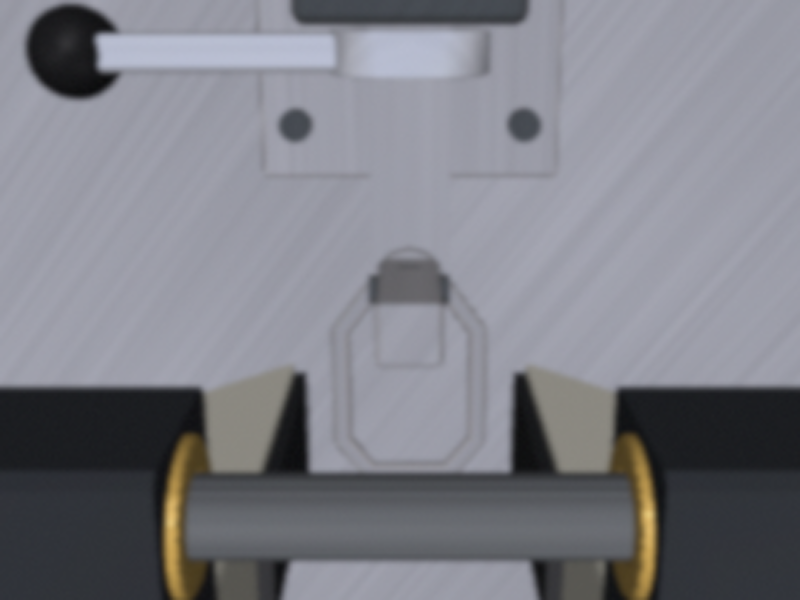

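The picture shows the pin upright in the hole with its shoulder down. The loop is open, pointing out past the shaft end, with the bow near (408,467).

```bash
python3 - <<'E'
from h import *
d=np.load("w5.npy");c=dict(viewer.camera_info("wrist"));c['origin']=d[6:9];M=R.from_euler('xyz',d[9:]).as_matrix()
k=800/280
W=lambda x,y,z: toplane(c,M,116+x/k-.3,100+y/k-.3,z)
Rt=R.from_euler('xyz',d[3:6]).as_matrix();T=lambda p:Rt.T@(p-d[:3])
print("bow",T(W(408,467,113)),"grip top",[T(W(x,y,152)) for x,y in((378,304),(444,304),(444,366),(378,366))],"shoulder far",T(W(410,248,109)))
E
python3 -m creep '0.015 -0.0197 0 0 0 0 0;0.016 -0.0211 0 0 0 0 0;0.0164 -0.0212 0 0 0 0 0;0 0 0 0.0953 0.073 0 0;0 0 0 0.0953 0.073 0 0;0 0 0 0.0953 0.073 0 0;0 0 0 0 0 0 0;0 0 0 0 0 0 0'
```

```text
bow [-56.52465366   1.1371214  155.68696949] grip top [array([  5.10367947,  -5.7330703 , 116.66004927]), array([  5.09925037,   9.50716949, 116.67147326]), array([-10.1974469 ,   9.65928163, 116.67698772]), array([-10.19149322,  -5.86838438, 116.66534777])] shoulder far [  7.54171051   1.70073223 159.66477486]
time: 12.68
tool_pos: [650.7, 125.1, 265.8]
tcp_rot: [-3.138, -0.36, 2.22]
contact_force: [1.1, -0.0, -0.5]
grip_width: 0.1
finger_force: 0.0
```

```bash
python3 -m creep '-0.0006 0.0008 -0.02 0 0 0 0;0 0 -0.02 0 0 0 0;0 0 -0.02 0 0 0 0;0 0 -0.012 0 0 0 0;0 0 -0.007 0 0 0 0;0 0 0 0 0 0 0;0 0 0 0 0 0 0'; python3 -m creep '0 0 -0.004 0 0 0 0;0 0 -0.004 0 0 0 0;0 0 -0.002 0 0 0 0;0 0 0 0 0 0 0;0 0 0 0 0 0 0'
```

```text
time: 13.27
tool_pos: [650.0, 127.7, 190.1]
tcp_rot: [3.141, -0.359, 2.225]
contact_force: [0.5, 0.1, 0.3]
grip_width: 0.3
finger_force: 0.0
time: 13.68
tool_pos: [650.0, 127.1, 179.5]
tcp_rot: [-3.141, -0.36, 2.224]
contact_force: [-0.5, -0.7, -0.2]
grip_width: 0.4
finger_force: 0.0
```

```bash
python3 -m creep '0 0 -0.005 0 0 0 0;-0.0004 0.0005 -0.0052 0 0 0 0;-0.0006 0.0008 -0.004 0 0 0 0;-0.0006 0.0008 -0.004 0 0 0 0;0 0 0 0 0 0 0'; python3 -m creep '-0.0009 0.0012 -0.0038 0 0 0 0;-0.0009 0.0012 -0.0038 0 0 0 0;-0.0012 0.0016 -0.0036 0 0 0 0;-0.0012 0.0016 -0.0036 0 0 0 0;0 0 0 0 0 0 0'
```

```text
time: 14.1
tool_pos: [647.9, 129.4, 160.1]
tcp_rot: [-3.14, -0.361, 2.223]
contact_force: [1.4, -1.7, 1.0]
grip_width: 0.6
finger_force: 0.9
time: 14.52
tool_pos: [643.2, 135.6, 145.3]
tcp_rot: [-3.14, -0.362, 2.224]
contact_force: [0.3, -0.5, 0.3]
grip_width: 0.7
finger_force: 0.2
```

```bash
python3 -m creep '-0.0016 0.0021 -0.0032 0 0 0 0;-0.0016 0.0021 -0.0032 0 0 0 0;-0.0018 0.0024 -0.0028 0 0 0 0;-0.0018 0.0024 -0.0028 0 0 0 0;-0.0012 0.0016 -0.002 0 0 0 0;0 0 0 0 0 0 0;0 0 0 0 0 0 0'
python3 - <<'E'
from h import *
o,c,M,i=grip("w6",0)
s=viewer.capture("scene");cv2.imwrite("pics/s6.png",s[:,:,::-1])
print(o['tool_pos'],o['contact_force'])
E
```

```text
time: 15.1
tool_pos: [636.0, 145.7, 132.4]
tcp_rot: [-3.141, -0.36, 2.224]
contact_force: [-0.8, -0.9, -0.3]
grip_width: 0.5
finger_force: 0.0
[636.0062907  145.69637205 132.36498549] [-0.83201925 -0.90903438 -0.31420313]
```

```bash
python3 -m creep '0.006 -0.008 0.003 0 0 0 0;0.009 -0.012 0.01 0 0 0 0;0.006 -0.008 0.025 0 0 0 0;0 0 0.03 0 0 0 0;0 0 0.03 0 0 0 0;0 0 0.03 0 0 0 0;0 0 0.01 -0.0953 -0.073 0 0;0 0 0 -0.0953 -0.073 0 0'; python3 -m creep '0 0 0 -0.0953 -0.073 0 0;0 0 0 0 0 0 0;0 0 0 0 0 0 0'
python3 - <<'E'
from h import *
o,c,M,i=grip("w7",0);s=viewer.capture("scene")
print(o['tool_pos'],o['tcp_rot'])
p=proj(c,M,(604.7,186.5,110));q=proj(*cam("scene"),(604.7,186.5,100));print(p,q)
def cr(i,p,w,h,W,H):
    x=int(np.clip(p[0]-w/2,0,512-w));y=int(np.clip(p[1]-h/2,0,384-h)); return cv2.resize(i[y:y+h,x:x+w],(W,H),interpolation=cv2.INTER_CUBIC)
cv2.imwrite("pics/f.png",np.hstack([cr(i,p,160,240,400,600),cr(s,q,60,90,400,600)])[:,:,::-1])
E
```

```text
time: 15.87
tool_pos: [659.6, 115.1, 274.8]
tcp_rot: [3.135, -0.111, 2.222]
contact_force: [0.3, 0.2, -0.2]
grip_width: 0.8
finger_force: 0.0
time: 16.12
tool_pos: [656.8, 118.2, 271.4]
tcp_rot: [3.141, -0.002, 2.225]
contact_force: [-0.0, 0.0, 0.1]
grip_width: 0.6
finger_force: 0.0
[656.75494094 118.22038729 271.4077468 ] [ 3.14098290e+00 -2.37078172e-03  2.22515706e+00]
[257.11914211  81.57197568] [288.10620572 242.72823063]
```

View pics/f.png

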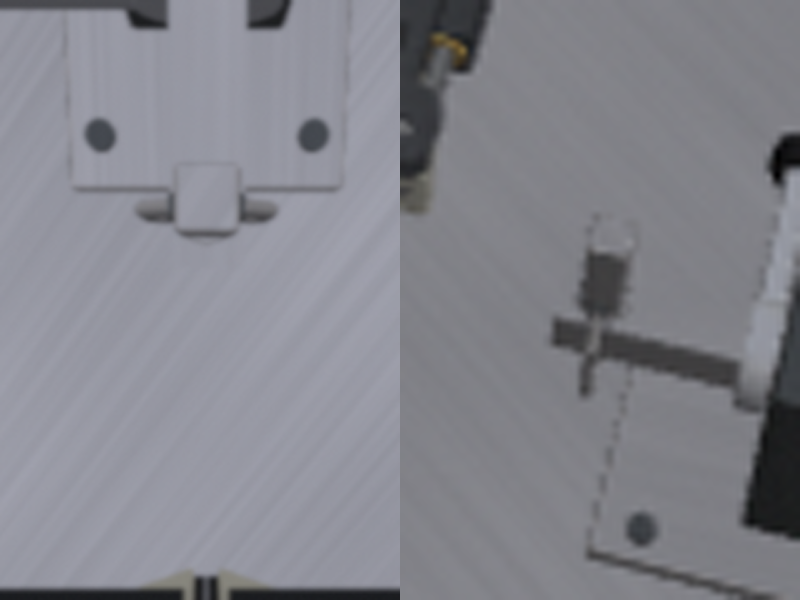

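In both views the loop hangs straight down around the shaft: its wires show on both sides at (155,210) and (258,210), and the pin is upright in the scene crop at (600,310). The shoulder is down and the robot is clear. I'm handing in.

```bash
python3 -c "
from plant import order
print(order.close_job())"
```

```text
the job is handed in; nothing more can be done
None
```

The hitch pin sits in the cross hole with its shoulder on the shaft and its loop snapped closed around it, the arm is clear, and the job was handed in at about 16 s; no verdict came back.

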